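Slide the vial tray into its docking bay and push the bolt across

ROBOT

A 6-joint arm with a two-finger parallel gripper is mounted at the origin on the work surface. World frame = base frame: x ahead of the robot, y to its left, z up, the work surface at z = 0. Lengths are in m, angles in degrees, forces in N, time in s.
With the tool pointing down it reaches from about 0.35 to 0.875 m from the base axis. Payload 4.2 kg.
Tool frame: the origin (TCP) lies on the centre line of the jaws, within the pads' length; the fingertips stand r.tip_extent ahead of it and the grasp point (between the pads) lies 11 mm behind it (r.tip_extent is the distance from the TCP to the fingertips, in m); z points along the fingers, y is the line along which they close (so a half turn about z gives the same grasp; the last joint's range is limited). The gripper opens to 87 mm and grips with 3 to 60 N. Pads are 19 mm wide; open, the fingers measure 117 mm over their backs; the gripper's body (75 mm by 190 mm) begins 51 mm behind the grasp point.
Start: joints at [-59.038, 22.042, 0.453, 0, -68.411, -14.817], TCP at [0.174, -0.6, 0.231] pointing down, gripper open.
Joint ranges: [-179.83, 179.83], [-69.29, 118.12], [-61.27, 80.66], [-181.25, 117.63], [-171.15, -9.14], [-177.46, 177.46]. Speed limits (degrees/s): [159.86, 159.86, 180, 180, 180, 180].

INTERFACE

Orientations are given as a 3x3 rotation matrix whose columns are the frame's x, y, z axes.
In Python, from station import r gives the robot as it stands.
- The arm moves only by the shell command python3 -m jog 'ROWS'. ROWS is text: rows parted by semicolons, each of 5 numbers parted by spaces: the opening, from 0 (shut) to 1 (fully open), then the shift along the world's x, y, z in mm, then the turn about the world's z in degrees. In form: hand dx dy dz roll; .... A call has 1 to 5 rows; each row shifts and turns the commanded pose from where the row before left it; what a row does not reach is not made up. A row lasts 1/8 s, in which the tool goes at most 62.5 mm and 10.7 degrees, less where a joint would pass 70% of its speed; a pose out of reach is approached as far as the arm can. A call is refused whole if a number of a shift passes 62.5 or a number of a turn 10.7, either way. A call with a gripper value outside its range is refused whole. The fingers move at their own pace and stop on an object; the grip force is fixed at half the most. Time passes only in rows, so rows that do not move let the fingers close. It gives the time, the measured TCP pose, the force, the opening and the grip force at its end, in the units of the state.
- r.sense(): the state, without advancing time (a new reading comes with each control period).
- r.capture(name): name is "scene" or "top"; returns a dict with "pixels" (384x512x3 uint8, red, green, blue), "fovy" (degrees; the focal length in pixels is half the picture's height over the tangent of half this angle, whatever the lens; pixels are square), "cx", "cy" (the principal point, pixels), "origin" and "orientation" of the camera in the world. Camera axes: x right, y down, z forward; pixel columns grow to the right and rows downward; lengths in m; the calibration is good to about 2 mm. A picture is of the moment at which its call begins. There is no depth.
- r.finish_job(): hands the job in; it is judged then, once.
The state is a dict: "time_s": time; "joints": joint angles; "joint_velocities": joint speeds; "effort": joint torques, N m; "tcp_pos": TCP position; "ee_rot": TCP orientation; "wrist_force": force on the tool from outside, world axes, zero at the start; "moment": the same for the moment, N m; "gripper_width": opening from 0.0 (shut) to 1.0 (fully open); "gripper_force": force on a finger pad.
Only numpy, scipy, OpenCV 4.12 (cv2) and the standard library are available. Lean on these libraries where they do the work, as an engineer would, in place of code of your own. Each camera call takes 0.05 s, during which the arm holds its last target. There are 200 camera calls.

TASK

Without gripping or lifting it, gently push the black vial tray along the bench into the docking bay until it rests squarely against the stop at the far end, then push the steel bolt by its upright tab all the way across behind the tray so that it is locked in. Leave the bottle, the loose vial and the small carton where they stand, and finish clear of everything.

Things in the scene. Friction and masses are not known exactly. Their poses are not given: they have to be found in the camera images.
- tray: Black vial tray: loose solid block 120 long (its x) x 86 wide (y) x 30 mm high, flat upright sides, about 0.4 kg, full of white-capped vials fixed in it, tops 38 mm above the bench. Origin: centre of its underside; z up. Fits the bay either end first. Starts outside the bay with one end roughly towards the mouth (up to about 0.65 rad off).
- bay: White docking bay fixed to the bench, open on top; the tray slides in along the bay's +x, on the bench itself (no floor step). Origin: on the bench, where the tray's origin is when home (tray's long axis along bay x). Side walls 28 mm high, 12 thick, inner faces at y = -48 and +48 mm (5 mm play each side), from x = -84 to +60 mm.
- mouth (a point): Middle of the bay's mouth, on the bench, at bay x = -119 mm; axes as the bay. The mouth is flared: from x = -84 to -119 mm the inner wall faces open out from y = -48/+48 to -72/+72 mm (outer edges 84 mm from the centre line), 28 mm high.
- stop (a point): Point on the stop face at the bay's far end (bay x = +60 mm, 30 mm above the bench; axes as the bay): the upright front of a white housing 75 mm high, 130 mm wide, 55 mm deep. The tray's leading end rests flat on it when home.
- bolt (a joint): Travel (m) of the steel bolt through the bay's +y side wall, moving towards bay -y: 0 drawn back, 0.045 fully across (end of travel). Starts at 0 to 0.008: lane free. About 1.5 N friction; stays where left. Bar 14 mm wide centred on bay x = -73 mm, 6 to 18 mm above the bench; its tip is at y = 58 mm - travel. Fully across it lies 6 mm behind a tray that is home; it hits one that is not.
- bolt_tab (a point): Centre of the top of the bolt's upright tab, 60 mm above the bench; axes as the bay. The tab is a plate 26 mm (bay x) x 14 mm (bay y), 14 to 60 mm above the bench, outside the +y wall: at bay x = -73 mm, y = 122 mm - bolt travel. Push on its outer face (7 mm beyond this point, +y side) towards bay -y.
- reagent: Bystander: amber bottle with white cap, 66 mm diameter, 135 mm high, standing. Origin: centre of its underside.
- big_vial: Bystander: loose clear vial with a metal cap, 25 mm diameter, 60 mm high, standing. Origin: centre of its underside.
- cap_box: Bystander: small cardboard carton 80 (x) x 60 (y) x 45 mm high. Origin: centre of its underside.
Not all that is in view belongs to the job. Of the things that look like the tray, the middle-sized one is meant.

How it is judged (in metres and radians):
On the way, in this order (a step that is already met when the one before it is completed fails the run):
1. the tray is home against the stop with the bolt still drawn back (x of tray in the frame of bay between -0.005 and 0.005 m and y of tray in the frame of bay between -0.009 and 0.009 m and angle between the x axis of tray and the x axis of bay, either way round below 0.1 rad and height (world z) of tray below 0.005 m and angle between tray's own z axis and vertical below 0.05 rad and value of joint bolt below 0.02 m), for 0.1 s.
2. the bolt is pushed fully across behind the tray (x of tray in the frame of bay between -0.005 and 0.005 m and y of tray in the frame of bay between -0.009 and 0.009 m and angle between the x axis of tray and the x axis of bay, either way round below 0.1 rad and height (world z) of tray below 0.005 m and angle between tray's own z axis and vertical below 0.05 rad and value of joint bolt above 0.039 m), for 0.2 s.
At the end, for the whole second after the job is handed in: The tray lies flat in the bay, at rest, within 5 mm of resting against the stop, within 9 mm of the centre line and 0.10 rad of square, and the bolt is at least 39 of its 45 mm across (all of step 2 and linear speed of tray below 0.01 m/s); the robot touches nothing.
It fails at once if the tray is lifted or tipped (height (world z) of tray above 0.012 m or angle between tray's own z axis and vertical above 0.15 rad).
It fails at once if the tray is shoved roughly (faster than 0.3 m/s) (linear speed of tray above 0.3 m/s).
It fails at once if the bottle is knocked over or moved more than 15 mm (distance of reagent from where it was at the start of the episode above 0.015 m or angle between reagent's own z axis and vertical above 0.3 rad).
It fails at once if the loose vial is knocked over or moved more than 15 mm (distance of big_vial from where it was at the start of the episode above 0.015 m or angle between big_vial's own z axis and vertical above 0.3 rad).
It fails at once if the carton is knocked over or moved more than 15 mm (distance of cap_box from where it was at the start of the episode above 0.015 m or angle between cap_box's own z axis and vertical above 0.3 rad).
It also fails if it takes over 67 s, if anything falls off the work surface, if the arm or the gripper's body presses on something with over 40 N, if the wrist force passes 120 N, or if a joint passes its speed limit or range.

## Working session

There is one attempt and no reset: what is moved stays moved. The work goes in short steps, Python scripts to look and compute and a shell command to move; the robot and the scene stay as the last step left them, time stands still between calls to the robot, and variables do not carry over. Pictures are saved under pics/ and viewed, at most 13 in all, crops included, and the job is handed in when it is done.

```bash
mkdir -p pics; ls; cat > h.py <<'E'
import numpy as np,cv2
from station import r
def cap(n):
    c=r.capture(n); cv2.imwrite(f'pics/{n}_last.png',c['pixels'][:,:,::-1]); return c
def ray(c,u,v,z):
    f=c['pixels'].shape[0]/2/np.tan(np.radians(c['fovy'])/2)
    d=np.array(c['orientation'])@np.array([(u-c['cx'])/f,(v-c['cy'])/f,1.]); o=np.array(c['origin'])
    return o+d*(z-o[2])/d[2]
def proj(c,p):
    f=c['pixels'].shape[0]/2/np.tan(np.radians(c['fovy'])/2)
    q=np.array(c['orientation']).T@(np.array(p)-np.array(c['origin'])); return q[0]/q[2]*f+c['cx'],q[1]/q[2]*f+c['cy']
E
python3 - <<'E'
from h import *
import cv2
for n in('top','scene'):
    c=cap(n); print({k:c[k] for k in c if k!='pixels'})
    cv2.imwrite(f'pics/{n}0.png',cv2.resize(c['pixels'][:,:,::-1],(768,576),interpolation=cv2.INTER_CUBIC))
print(r.sense(),r.tip_extent)
E
```

```text
pics
{'fovy': 55.68449449426896, 'cx': 255.31686955451295, 'cy': 189.90538882709666, 'origin': array([ 0.41744465, -0.01863183,  0.96810318]), 'orientation': array([[ 0.01359529, -0.99274516,  0.11946636],
       [-0.99973252, -0.01573115, -0.01695348],
       [ 0.01870983, -0.11920392, -0.99269349]])}
{'fovy': 51.747807670724704, 'cx': 258.7057467856445, 'cy': 191.27574373931216, 'origin': array([1.12381912, 0.44913177, 0.63814458]), 'orientation': array([[-0.59831084,  0.467179  , -0.65097459],
       [ 0.80126271,  0.35035283, -0.48500615],
       [ 0.0014861 , -0.8117861 , -0.58395301]])}
{'time_s': 0.1, 'joints': array([-5.90387987e+01,  2.20877432e+01,  3.89376639e-01, -2.46070408e-02,
       -6.84116094e+01, -1.48153593e+01]), 'joint_velocities': array([-0.07470201, -0.00137586,  0.14005537,  0.12221812,  0.04331415,
       -0.03407202]), 'effort': array([-5.88071885e-05, -3.91691172e+01,  1.87935966e+01,  4.23187092e+00,
        1.34918833e-02, -7.00471310e-05]), 'tcp_pos': array([ 0.17366536, -0.59985827,  0.22956827]), 'ee_rot': array([[-9.60600972e-01, -2.77930489e-01, -6.45008667e-04],
       [-2.77931218e-01,  9.60599194e-01,  1.85137134e-03],
       [ 1.05042263e-04,  1.95769716e-03, -9.99998078e-01]]), 'wrist_force': array([-0.94974273, -0.07871968,  0.68803428]), 'moment': array([0.04943763, 0.06147794, 0.02297937]), 'gripper_force': 0.0, 'gripper_width': 0.9984417136445202} 0.008
```

View pics/top0.png

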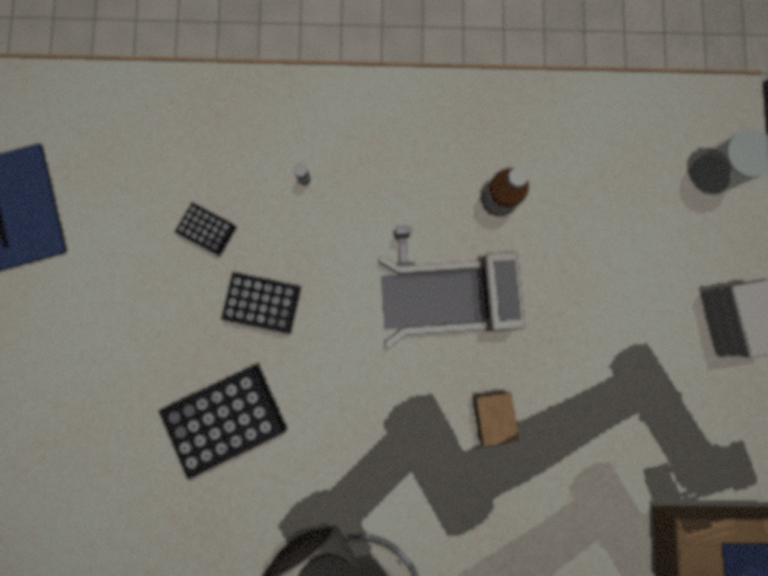

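View pics/scene0.png

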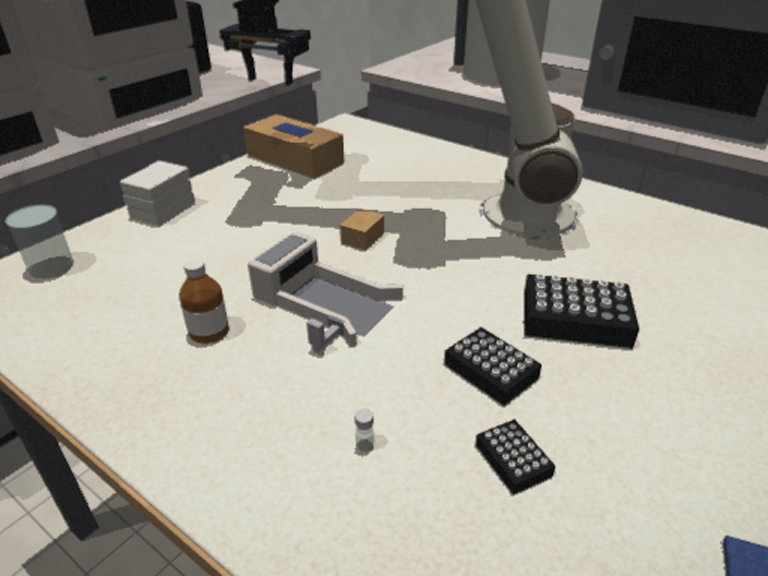

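Top view (768-px picture): tray look-alikes are small at (205,228), middle at (261,302) and large at (222,420). The middle one is the target. The bay is at (450,297) with its mouth to the left, the bolt tab at (402,232), the bottle at (508,188), the vial at (302,175) and the carton at (495,418). The scene view agrees.

```bash
cat >> h.py <<'E'
def tray(c):
    im=c['pixels'];m=(im.max(2)<75).astype(np.uint8)
    m=cv2.morphologyEx(m,cv2.MORPH_CLOSE,np.ones((7,7)))
    cs,_=cv2.findContours(m,cv2.RETR_EXTERNAL,cv2.CHAIN_APPROX_NONE)
    out=[]
    for k in cs:
        if cv2.contourArea(k)<300: continue
        p=np.array([ray(c,u,v,0.03)[:2]*1000 for u,v in k[:,0].astype(float)],np.float32)
        ct,wh,a=cv2.minAreaRect(p); b=cv2.boxPoints((ct,wh,a))
        e=max((b[1]-b[0],b[2]-b[1]),key=np.linalg.norm)
        out.append((np.round(ct,1),np.round(wh,1),round(float(np.degrees(np.arctan2(e[1],e[0])))%180,1),k[:,0].mean(0).round()))
    return out
E
python3 - <<'E'
from h import *
c=cap('top')
for t in tray(c): print(*t)
im=c['pixels'][:,:,::-1]
cv2.imwrite('pics/bay.png',cv2.resize(im[140:240,140:360],None,fx=3.6,fy=3.6,interpolation=cv2.INTER_CUBIC))
E
```

```text
[  84.9 -638.1] [51.9 79.4] 90.4 [496. 372.]
[298.5 230.7] [124.9 181.3] 116.4 [148. 280.]
[ 240.2 -262.9] [367.3 837.1] 90.4 [351. 316.]
[ 479.2 -627.9] [128.5  69.1] 3.9 [483. 212.]
[496.7 175.2] [120.5  83.6] 79.1 [174. 202.]
[ 504.9 -151.5] [126.9 153.3] 103.3 [307. 189.]
[624.  276.5] [89.5 60.1] 62.9 [137. 153.]
[ 696.8 -242.9] [62.3 82.3] 135.7 [335. 129.]
[ 747.5 -619.5] [80.9 77.6] 1.1 [473. 113.]
[660.  595.5] [205.6 114.4] 15.6 [ 17. 139.]
```

View pics/bay.png

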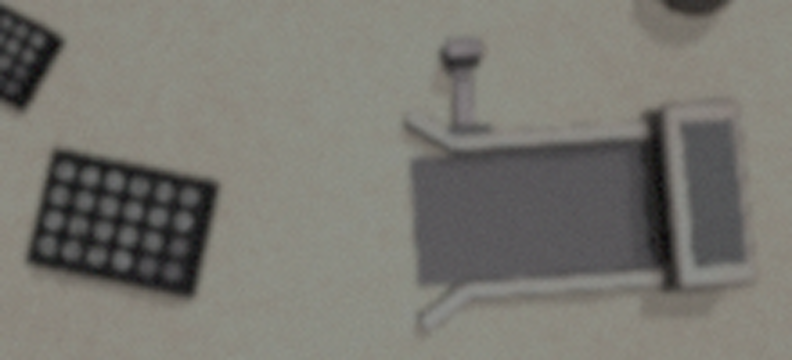

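The crop shows the middle tray (6x4 vials, centre (123,222), measured 120x84 mm, so the choice is confirmed). It also shows the bay walls, the housing top from (668,106) to (752,276), the flare ends at (410,118) and (424,325), and the tab top at (462,45).

```bash
python3 - <<'E'
from h import *
c=cap('top')
P=lambda x,y,z:(ray(c,(x+.5)/3.6+140-.5,(y+.5)/3.6+140-.5,z)[:2]*1000).round(1)
for n,x,y,z in [('hsgFU',668,106,.075),('hsgBU',737,100,.075),('hsgBD',752,276,.075),('hsgFD',683,288,.075),
 ('upInL',450,151,.028),('upInR',650,141,.028),('loInL',474,285,.028),('loInR',655,275,.028),
 ('loOutR',663,286,.028),('loOutL',468,298,.028),('upOutL',455,137,.028),('upOutR',645,126,.028),
 ('flU',410,113,.028),('flD',424,328,.028),('matU',412,158,0),('matD',418,286,0),('tab',463,44,.06)]: print(n,P(x,y,z))
E
```

```text
hsgFU [ 580.1 -208. ]
hsgBU [ 585.2 -256.2]
hsgBD [ 463.  -264.6]
hsgFD [ 454.1 -217.1]
upInL [552.9 -58.8]
upInR [ 562.6 -204.5]
loInL [456.1 -77. ]
loInR [ 465.1 -207.4]
loOutR [ 457.3 -213.1]
loOutL [446.7 -72.8]
upOutL [563.2 -62.3]
upOutR [ 573.6 -200.9]
flU [580.3 -29.3]
flD [424.9 -41.5]
matU [551.2 -31.6]
matD [455.9 -37.4]
tab [625.  -65.8]
```

```bash
python3 -m jog '0.46 35 48 0 3.5;0.46 35 48 0 3.5;0.46 35 48 0 3.5;0.46 35 48 0 3.5;0.46 35 48 0 3.5' && python3 -m jog '0.46 35 48 0 3.5;0.46 35 48 0 3.5;0.46 35 48 0 3.5;0.46 8 48 0 3.5;0.46 8 48 0 3.5' && python3 -m jog '0.46 8 48 0 3.5;0.46 8 48 0 3.5;0.46 8 48 0 3.5;0.46 8 48 0 3.5;0.46 8 48 0 3.5' && python3 -m jog '0.46 8 48 0 3.5;0.46 0 50 0 3.5;0.46 0 50 0 3.5;0.46 0 0 0 0;0.46 0 0 0 0'
python3 -c "
from h import *
s=r.sense();print(s['joints'],np.degrees(np.arctan2(*s['ee_rot'][1::-1,1])))"
```

```text
time_s: 0.82
tcp_pos: [0.3496, -0.3586, 0.2306]
ee_rot: [[-0.831, -0.556, 0.0], [-0.556, 0.831, -0.0], [-0.0, -0.0, -1.0]]
wrist_force: [0.7, -0.7, -0.6]
gripper_width: 0.522
gripper_force: 0.0
time_s: 1.45
tcp_pos: [0.47, -0.1186, 0.2303]
ee_rot: [[-0.626, -0.78, -0.0], [-0.78, 0.626, 0.0], [0.0, 0.0, -1.0]]
wrist_force: [0.4, 0.4, -0.4]
gripper_width: 0.457
gripper_force: 0.0
time_s: 2.08
tcp_pos: [0.5097, 0.1213, 0.2306]
ee_rot: [[-0.362, -0.932, 0.0], [-0.932, 0.362, 0.0], [-0.0, -0.0, -1.0]]
wrist_force: [0.0, -0.4, 0.2]
gripper_width: 0.464
gripper_force: 0.0
time_s: 2.7
tcp_pos: [0.5175, 0.2674, 0.2301]
ee_rot: [[-0.188, -0.982, -0.001], [-0.982, 0.188, -0.001], [0.001, 0.001, -1.0]]
wrist_force: [0.6, 0.7, 0.1]
gripper_width: 0.461
gripper_force: 0.0
[ 4.32507292e+01  1.79594402e+01 -5.71363132e+00 -6.42710046e-03
 -6.63944468e+01 -5.40993785e+01] 169.14875370217058
```

```bash
python3 -m jog '0.46 0 0 -50 0;0.46 0 0 -50 0;0.46 0 0 -50 0;0.46 0 0 -40 0;0.46 -2 0 -22 0' 
python3 -m jog '0.46 -2 -11 0 0;0.46 0 0 0 0'
python3 - <<'E'
from h import *
c=cap('top'); im=c['pixels'][:,:,::-1]
cv2.imwrite('pics/a1.png',cv2.resize(im[140:260,110:280],None,fx=4,fy=4,interpolation=cv2.INTER_CUBIC))
for t in tray(c):
    if 400<t[0][0]<600: print(*t)
# arc rows
th=np.radians(-100.9);p=np.zeros(2);D=69.5
u=lambda t:np.array([np.cos(t),np.sin(t)])
q=p-D*u(th)
for i in range(10):
    t2=th+np.radians(1.47);p=p+6*u((th+t2)/2);q2=p-D*u(t2);print((q2-q).round(1));q=q2;th=t2
E
```

```text
time_s: 3.32
tcp_pos: [0.5151, 0.2652, 0.0166]
ee_rot: [[-0.191, -0.982, -0.003], [-0.982, 0.191, -0.002], [0.003, 0.002, -1.0]]
wrist_force: [0.7, 0.1, 1.3]
gripper_width: 0.463
gripper_force: 0.0
time_s: 3.58
tcp_pos: [0.5143, 0.2554, 0.0197]
ee_rot: [[-0.19, -0.982, 0.001], [-0.982, 0.19, 0.001], [-0.001, -0.001, -1.0]]
wrist_force: [0.5, 0.3, 0.8]
gripper_width: 0.458
gripper_force: 0.0
[ 475.8 -628. ] [127.2  58.9] 9.1 [483. 214.]
[-2.8 -5.6]
[-2.7 -5.7]
[-2.5 -5.7]
[-2.4 -5.8]
[-2.2 -5.9]
[-2.1 -5.9]
[-1.9 -6. ]
[-1.8 -6. ]
[-1.6 -6. ]
[-1.5 -6.1]
```

View pics/a1.png

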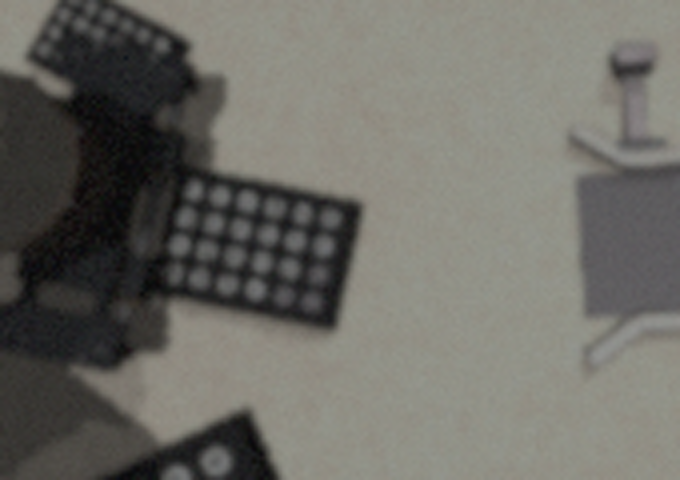

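The gripper is just behind the tray's rear end and the front edge at (345,265) is undisturbed. Next I close the gap and push along the arc.

```bash
python3 -m jog '0.46 -1.5 -7 0 0;0.46 -1.3 -6 0 0;0.46 -2.8 -5.6 0 1.5;0.46 -2.7 -5.7 0 1.5;0.46 -2.5 -5.7 0 1.5' && python3 -m jog '0.46 -2.4 -5.8 0 1.5;0.46 -2.2 -5.9 0 1.5;0.46 -2.1 -5.9 0 1.5;0.46 -1.9 -6 0 1.4;0.46 -1.8 -6 0 1.4' && python3 -m jog '0.46 -1.6 -6 0 1.4;0.46 -1.5 -6.1 0 1.4;0.46 0 0 0 0'
python3 - <<'E'
from h import *
c=cap('top'); im=c['pixels'][:,:,::-1]
cv2.imwrite('pics/a2.png',cv2.resize(im[140:260,160:330],None,fx=4,fy=4,interpolation=cv2.INTER_CUBIC))
E
```

```text
time_s: 4.25
tcp_pos: [0.5044, 0.2281, 0.0197]
ee_rot: [[-0.108, -0.994, 0.004], [-0.994, 0.108, 0.003], [-0.004, -0.004, -1.0]]
wrist_force: [0.3, 5.1, 3.2]
gripper_width: 0.462
gripper_force: 2.8
time_s: 4.88
tcp_pos: [0.4939, 0.1985, 0.0197]
ee_rot: [[0.019, -1.0, 0.004], [-1.0, -0.019, 0.003], [-0.003, -0.004, -1.0]]
wrist_force: [-0.5, 6.2, 4.9]
gripper_width: 0.463
gripper_force: 2.9
time_s: 5.25
tcp_pos: [0.4901, 0.1854, 0.0192]
ee_rot: [[0.067, -0.998, 0.002], [-0.998, -0.067, 0.001], [-0.001, -0.002, -1.0]]
wrist_force: [0.9, 4.0, 2.6]
gripper_width: 0.46
gripper_force: 1.8
```

View pics/a2.png

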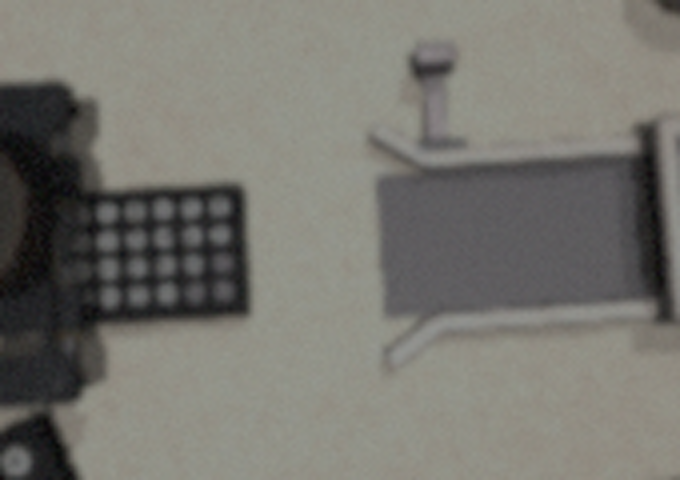

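The tray is now almost parallel to the bay, with front corners at (243,186) and (247,315). The bay mouth mat corners are at (378,178) and (385,317).

```bash
python3 - <<'E'
from h import *
c=cap('top')
P=lambda x,y,z:(ray(c,(x+.5)/4+160-.5,(y+.5)/4+140-.5,z)[:2]*1000)
x=np.array([.067,-.998]);y=np.array([.998,.067]);o=np.array([511.5,-154])
for a,b,z in[(243,186,.02),(247,315,.02),(95,192,.03),(98,320,.03),(378,178,0),(385,317,0)]:
    p=P(a,b,z);print(p.round(1),((p-o)@x).round(1),((p-o)@y).round(1))
p=r.sense()['tcp_pos'][:2]*1000;print('tcp',(p-o)@x,(p-o)@y)
E
```

```text
[540.1  57.1] -208.7 42.7
[455.6  52.4] -209.7 -41.9
[533.3 151.9] -303.8 42.3
[450.7 146.9] -304.4 -40.5
[549.5 -31.7] -119.5 46.2
[456.4 -37.7] -119.8 -47.2
tcp -340.1310405211648 1.2331525407644446
```

Lined up: y about +0.5 mm, and square. I push straight along the bay.

```bash
R='x'; python3 -m jog '0.46 0.8 -12 0 0;0.46 0.8 -12 0 0;0.46 0.8 -12 0 0;0.46 0.8 -12 0 0;0.46 0.8 -12 0 0' && python3 -m jog '0.46 0.8 -12 0 0;0.46 0.8 -12 0 0;0.46 0.8 -12 0 0;0.46 0.8 -12 0 0;0.46 0 0 0 0'
python3 - <<'E'
from h import *
c=cap('top'); im=c['pixels'][:,:,::-1]
cv2.imwrite('pics/a3.png',cv2.resize(im[140:260,190:360],None,fx=4,fy=4,interpolation=cv2.INTER_CUBIC))
E
```

```text
time_s: 5.98
tcp_pos: [0.4938, 0.1252, 0.0188]
ee_rot: [[0.066, -0.998, 0.001], [-0.998, -0.066, 0.001], [-0.001, -0.001, -1.0]]
wrist_force: [0.2, 5.4, 4.8]
gripper_width: 0.461
gripper_force: 2.8
time_s: 6.6
tcp_pos: [0.4952, 0.0756, 0.0179]
ee_rot: [[0.064, -0.998, -0.004], [-0.998, -0.064, -0.002], [0.001, 0.004, -1.0]]
wrist_force: [-0.3, 0.1, -0.4]
gripper_width: 0.46
gripper_force: 0.0
```

View pics/a3.png

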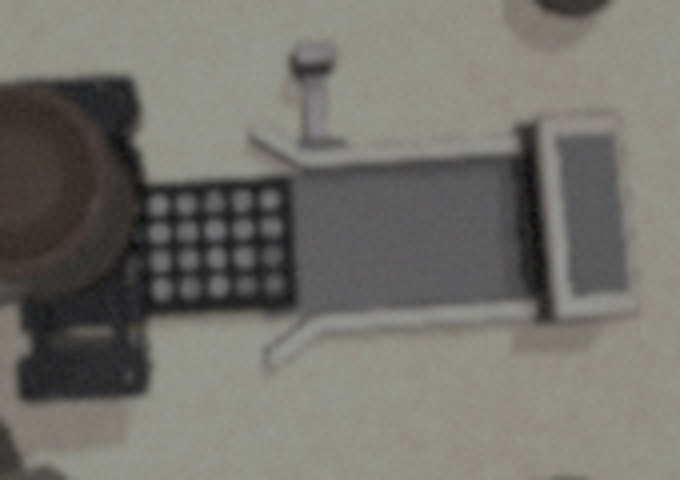

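The front edge, from (292,180) to (296,307), is centred between the flares. I continue, slowing near the stop.

```bash
python3 -m jog '0.46 0.8 -12 0 0;0.46 0.8 -12 0 0;0.46 0.8 -12 0 0;0.46 0.8 -12 0 0;0.46 0.8 -12 0 0' && python3 -m jog '0.46 0.8 -12 0 0;0.46 0.8 -12 0 0;0.46 0.8 -12 0 0;0.46 0.8 -12 0 0;0.46 0.7 -10 0 0' && python3 -m jog '0.46 0.6 -9 0 0;0.46 0.5 -8 0 0;0.46 0.4 -6 0 0;0.46 0.3 -4 0 0;0.46 0.2 -3 0 0'; python3 - <<'E'
from h import *
c=cap('top'); im=c['pixels'][:,:,::-1]
cv2.imwrite('pics/a4.png',cv2.resize(im[140:260,200:370],None,fx=4,fy=4,interpolation=cv2.INTER_CUBIC))
E
```

```text
time_s: 7.28
tcp_pos: [0.5006, 0.016, 0.0185]
ee_rot: [[0.065, -0.998, -0.0], [-0.998, -0.065, -0.0], [0.0, 0.0, -1.0]]
wrist_force: [-0.5, 1.0, -1.2]
gripper_width: 0.465
gripper_force: 0.8
time_s: 7.9
tcp_pos: [0.5046, -0.0418, 0.0185]
ee_rot: [[0.065, -0.998, -0.0], [-0.998, -0.065, 0.0], [-0.0, 0.0, -1.0]]
wrist_force: [0.5, 1.8, -0.6]
gripper_width: 0.464
gripper_force: 0.9
time_s: 8.52
tcp_pos: [0.5066, -0.0712, 0.0185]
ee_rot: [[0.065, -0.998, -0.0], [-0.998, -0.065, 0.0], [-0.0, 0.0, -1.0]]
wrist_force: [-0.1, 2.0, 0.1]
gripper_width: 0.458
gripper_force: 1.0
```

View pics/a4.png

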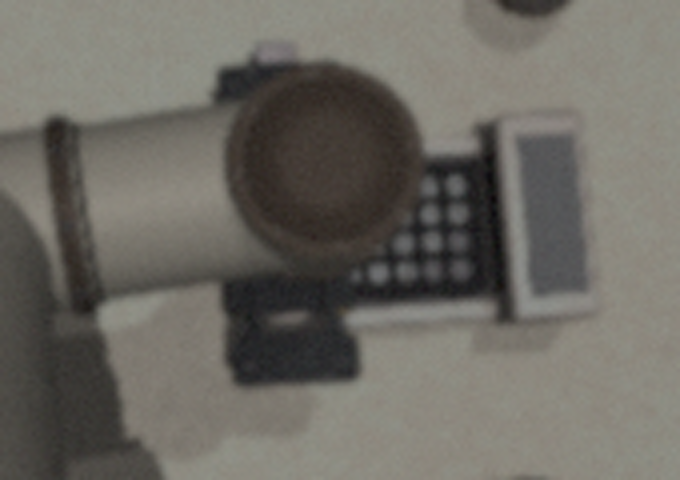

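The tray is in the bay, roughly 12 mm short of the stop, so I creep until the force rises.

```bash
python3 -m jog '0.46 0.2 -3 0 0;0.46 0.2 -3 0 0;0.46 0.1 -2 0 0;0.46 0.1 -1 0 0' ; python3 -m jog '0.46 0.1 -1 0 0;0.46 0 -1 0 0'; python3 -m jog '0.46 0.1 -1 0 0;0.46 0 -1 0 0'; python3 -m jog '0.46 0 -1 0 0;0.46 0 -1 0 0'
```

```text
time_s: 9.07
tcp_pos: [0.507, -0.0776, 0.0186]
ee_rot: [[0.065, -0.998, 0.0], [-0.998, -0.065, 0.003], [-0.003, -0.0, -1.0]]
wrist_force: [-3.5, 20.3, 2.7]
gripper_width: 0.46
gripper_force: 10.3
time_s: 9.32
tcp_pos: [0.507, -0.0778, 0.0187]
ee_rot: [[0.065, -0.998, 0.0], [-0.998, -0.065, 0.005], [-0.005, -0.001, -1.0]]
wrist_force: [-4.6, 29.5, 5.1]
gripper_width: 0.461
gripper_force: 15.1
time_s: 9.57
tcp_pos: [0.5068, -0.078, 0.0187]
ee_rot: [[0.065, -0.998, 0.0], [-0.998, -0.065, 0.006], [-0.006, -0.001, -1.0]]
wrist_force: [-7.3, 40.5, 7.5]
gripper_width: 0.463
gripper_force: 20.0
time_s: 9.82
tcp_pos: [0.5067, -0.0783, 0.0187]
ee_rot: [[0.066, -0.998, 0.0], [-0.998, -0.066, 0.008], [-0.008, -0.001, -1.0]]
wrist_force: [-9.3, 48.9, 9.7]
gripper_width: 0.459
gripper_force: 24.9
```

Firm contact. I back off, lift clear and look.

```bash
python3 -m jog '0.46 -0.5 8 0 0;0.46 -1 12 0 0;0.46 -1 15 0 0;0.46 0 10 30 0;0.2 0 20 50 0' && python3 -m jog '0 0 50 50 0;0 0 50 0 0;0 0 50 0 0;0 0 50 0 0;0 0 0 0 0'; python3 - <<'E'
from h import *
c=cap('top'); im=c['pixels'][:,:,::-1]
cv2.imwrite('pics/a5.png',cv2.resize(im[110:260,200:370],None,fx=4,fy=4,interpolation=cv2.INTER_CUBIC))
E
```

```text
time_s: 10.45
tcp_pos: [0.5034, -0.0213, 0.0978]
ee_rot: [[0.064, -0.998, -0.005], [-0.998, -0.064, -0.002], [0.001, 0.005, -1.0]]
wrist_force: [0.2, -0.2, 0.1]
gripper_width: 0.407
gripper_force: 0.0
time_s: 11.08
tcp_pos: [0.505, 0.1759, 0.1427]
ee_rot: [[0.069, -0.998, 0.001], [-0.998, -0.069, 0.0], [-0.0, -0.001, -1.0]]
wrist_force: [0.4, -0.4, -0.2]
gripper_width: 0.011
gripper_force: 0.0
```

View pics/a5.png

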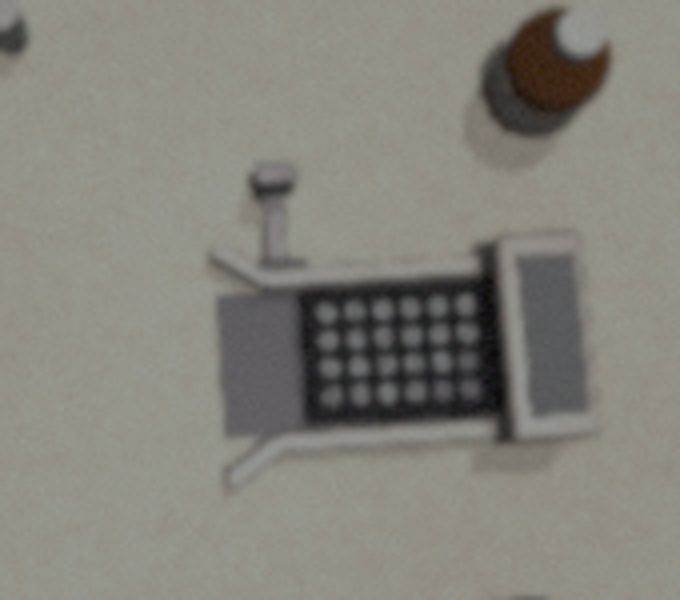

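The tray is in the bay with its rear edge from (303,290) to (308,423) and its front against the housing. The tab top is at (273,170), still drawn back. The bottle and vial are unmoved.

```bash
python3 - <<'E'
from h import *
c=cap('top')
P=lambda x,y,z:(ray(c,(x+.5)/4+200-.5,(y+.5)/4+110-.5,z)[:2]*1000)
x=np.array([.067,-.998]);y=np.array([.998,.067]);o=np.array([511.5,-154])
for n,a,b,z in[('r',302,290,.03),('r',307,423,.03),('tab',273,170,.06),('tabL',250,172,.06),('tabR',296,170,.06),('tabfar',273,161,.06),('bolt',275,230,.018),('mat',218,296,0),('mat',226,436,0),('hsg',500,240,.075),('hsg',517,438,.075)]:
    p=P(a,b,z);print(n,p.round(1),((p-o)@x).round(1),((p-o)@y).round(1))
p=r.sense()['tcp_pos'][:2]*1000;print('tcp',(p-o)@x,(p-o)@y)
E
```

```text
r [551.6 -86.1] -65.1 44.6
r [465.  -89.9] -67.1 -42.1
tab [624.3 -64.8] -81.4 118.5
tabL [622.7 -50.2] -96.1 117.9
tabR [624.5 -79.5] -66.8 117.8
tabfar [630.1 -64.8] -81.1 124.4
bolt [593.2 -68.7] -79.7 87.3
mat [550.9 -31.7] -119.4 47.5
mat [457.1 -38.4] -119.1 -46.5
hsg [ 578.7 -206.5] 56.9 63.6
hsg [ 455.4 -215.9] 58.0 -60.1
tcp -327.0579131757975 14.897551563140924
```

```bash
python3 - <<'E'
from h import *
c=cap('scene'); im=c['pixels'][:,:,::-1]
cv2.imwrite('pics/s1.png',cv2.resize(im[140:250,150:290],None,fx=5,fy=5,interpolation=cv2.INTER_CUBIC))
x=np.array([.067,-.998]);y=np.array([.998,.067])
for oy in(-149,-154):
  for a,b,z in[(60,44,30),(60,-43,30),(-60,-43,30),(-60,43,30),(60,65,75),(60,-65,75),(-73,120,60)]:
    p=np.append(np.array([511.3,oy])+a*x+b*y,z)/1000;u,v=proj(c,p);print(oy,a,b,z,round((u-150+.5)*5),round((v-140+.5)*5))
E
```

```text
-149 60 44 30 188 260
-149 60 -43 30 293 183
-149 -60 -43 30 471 251
-149 -60 43 30 372 335
-149 60 65 75 151 208
-149 60 -65 75 312 96
-149 -73 120 60 291 380
-154 60 44 30 182 256
-154 60 -43 30 286 180
-154 -60 -43 30 463 248
-154 -60 43 30 365 332
-154 60 65 75 144 204
-154 60 -65 75 305 93
-154 -73 120 60 283 375
```

View pics/s1.png

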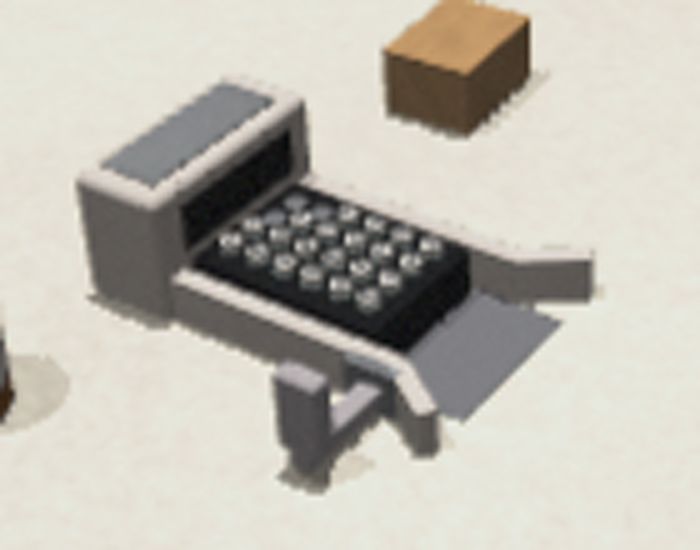

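The tray's front edge, from (188,265) to (295,183), sits flush on the housing, so it is home. The tab is at (303,378). Next I move the closed gripper outside the tab.

```bash
python3 -m jog '0 27 -40 0 0;0 27 -40 0 0;0 27 -40 0 0;0 27 -40 0 0;0 27 -40 0 0' && python3 -m jog '0 27 -41 0 0;0 0 0 -40 0;0 0 0 -40 0;0 0 0 -27 0;0 0 0 0 0'
python3 - <<'E'
from h import *
c=cap('scene'); im=c['pixels'][:,:,::-1]
cv2.imwrite('pics/s2.png',cv2.resize(im[100:270,130:310],None,fx=3.5,fy=3.5,interpolation=cv2.INTER_CUBIC))
E
```

```text
time_s: 11.85
tcp_pos: [0.6401, -0.0299, 0.1427]
ee_rot: [[0.063, -0.998, -0.0], [-0.998, -0.063, -0.0], [0.0, 0.0, -1.0]]
wrist_force: [0.0, -0.5, 0.2]
gripper_width: 0.005
gripper_force: 0.0
time_s: 12.48
tcp_pos: [0.6644, -0.0695, 0.033]
ee_rot: [[0.063, -0.998, -0.006], [-0.998, -0.063, -0.001], [0.0, 0.006, -1.0]]
wrist_force: [0.7, -0.5, -0.1]
gripper_width: 0.005
gripper_force: 0.0
```

View pics/s2.png

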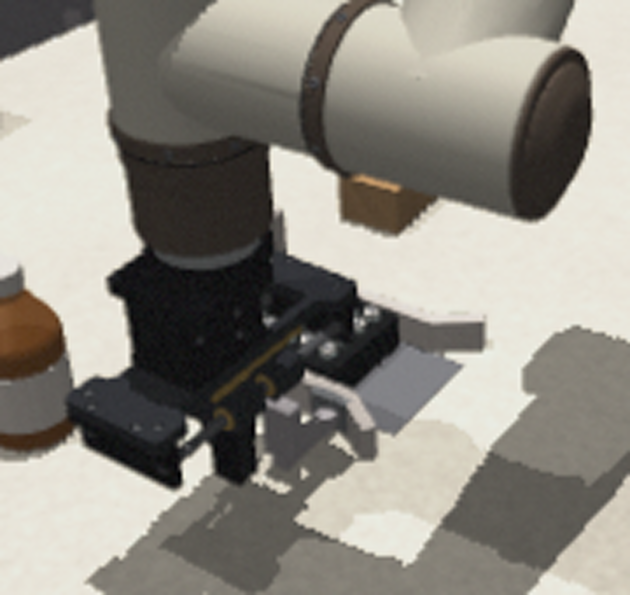

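The closed fingers at (237,450) stand just outside the tab at (283,430). The tray is still home and the bottle is clear, so I push towards bay -y.

```bash
python3 -m jog '0 -7 -0.4 0 0;0 -7 -0.4 0 0;0 -7 -0.4 0 0;0 -7 -0.4 0 0' ; python3 -m jog '0 -7 -0.4 0 0;0 -7 -0.4 0 0;0 -6 -0.4 0 0;0 -4 -0.2 0 0';python3 -m jog '0 -3 -0.2 0 0;0 -2 0 0 0;0 -1 0 0 0'
```

```text
time_s: 13.02
tcp_pos: [0.639, -0.0693, 0.0365]
ee_rot: [[0.066, -0.998, 0.002], [-0.998, -0.066, 0.0], [0.0, -0.002, -1.0]]
wrist_force: [1.7, -0.4, 0.6]
gripper_width: 0.006
gripper_force: 0.9
time_s: 13.52
tcp_pos: [0.6147, -0.0709, 0.036]
ee_rot: [[0.065, -0.998, 0.0], [-0.998, -0.065, -0.0], [0.0, -0.0, -1.0]]
wrist_force: [2.1, -0.6, 1.8]
gripper_width: 0.007
gripper_force: 0.9
time_s: 13.9
tcp_pos: [0.6088, -0.0711, 0.0357]
ee_rot: [[0.065, -0.998, -0.0], [-0.998, -0.065, -0.0], [0.0, 0.0, -1.0]]
wrist_force: [1.0, -1.6, 0.6]
gripper_width: 0.002
gripper_force: 0.9
```

```bash
python3 -m jog '0 -3 -0.2 0 0;0 -2 0 0 0'; python3 -m jog '0 -2 -0.1 0 0;0 -2 -0.1 0 0';python3 -m jog '0 -2 -0.1 0 0;0 -1 0 0 0'
```

```text
time_s: 14.15
tcp_pos: [0.6036, -0.0713, 0.0356]
ee_rot: [[0.065, -0.998, -0.0], [-0.998, -0.065, -0.0], [0.0, 0.0, -1.0]]
wrist_force: [2.0, -1.3, 0.6]
gripper_width: 0.004
gripper_force: 0.9
time_s: 14.4
tcp_pos: [0.601, -0.0714, 0.0359]
ee_rot: [[0.066, -0.998, 0.003], [-0.998, -0.066, 0.0], [0.0, -0.003, -1.0]]
wrist_force: [6.2, -2.1, -1.8]
gripper_width: 0.005
gripper_force: 2.6
time_s: 14.65
tcp_pos: [0.6009, -0.0711, 0.0364]
ee_rot: [[0.066, -0.998, 0.009], [-0.998, -0.066, 0.0], [0.0, -0.009, -1.0]]
wrist_force: [9.6, -1.1, -4.3]
gripper_width: 0.007
gripper_force: 4.2
```

```bash
python3 -m jog '0 -2 0 0 0;0 -2 0 0 0'; python3 -m jog '0 8 0.4 0 0;0 15 1 0 0;0 15 1 0 0;0 5 0 50 0;0 0 0 50 0' && python3 -m jog '0 0 40 40 0;0 0 50 0 0;0 0 50 0 0;0 0 50 0 0;0 0 0 0 0'
python3 - <<'E'
from h import *
c=cap('scene'); im=c['pixels'][:,:,::-1]
a=cv2.resize(im[140:250,150:290],(500,393),interpolation=cv2.INTER_CUBIC)
c=cap('top'); im=c['pixels'][:,:,::-1]
b=cv2.resize(im[130:250,210:350],None,fx=2.1,fy=393/120,interpolation=cv2.INTER_CUBIC)
cv2.imwrite('pics/f.png',np.hstack([a,b]))
E
```

```text
time_s: 14.9
tcp_pos: [0.6007, -0.0708, 0.0372]
ee_rot: [[0.068, -0.998, 0.018], [-0.998, -0.068, 0.001], [0.0, -0.018, -1.0]]
wrist_force: [16.0, -2.1, -7.4]
gripper_width: 0.004
gripper_force: 7.3
time_s: 15.52
tcp_pos: [0.6342, -0.069, 0.135]
ee_rot: [[0.065, -0.998, -0.006], [-0.998, -0.065, -0.0], [-0.0, 0.006, -1.0]]
wrist_force: [0.8, 0.2, 0.4]
gripper_width: 0.006
gripper_force: 0.0
time_s: 16.15
tcp_pos: [0.6342, 0.124, 0.1745]
ee_rot: [[0.07, -0.998, -0.004], [-0.998, -0.07, -0.0], [0.0, 0.004, -1.0]]
wrist_force: [0.3, 0.5, -0.7]
gripper_width: 0.005
gripper_force: 0.0
```

View pics/f.png

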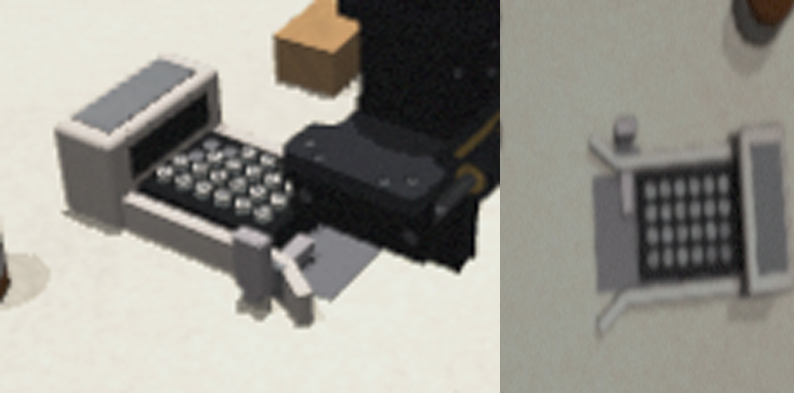

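The bolt lies across behind the tray (right half, (627,190)), with the tab close to the wall at (625,130). The tray is flush on the stop, the bystanders are in place and the arm is clear.

```bash
python3 -c "
from station import r
print(r.finish_job())"
```

```text
the job is handed in; nothing more can be done
None
```

I pushed the tray home against the stop and the bolt across behind it until it would go no further. The last pictures show the bystanders in place and the arm clear. The job is handed in, at about 16 s of the 67 s allowed; the hand-in gave no verdict.

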